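# Lock the tube carrier onto the shaker with the sliding cross-bar

### The job

Fasten the tube carrier to the shaker: lift it by its handle, set it flat on the deck with the large ends of its two keyholes over the two mushroom studs, then push the sliding cross-bar up against it so that the bar shoves the carrier along until the studs are fully home in the narrow ends of the keyholes and the bar stays pressed tight against the carrier. Finish with one firm push on the bar of about 15 N to tighten it, but do not ram it (45 N is too much), then let go of everything, and leave all the other things on the bench where they stand.

Things in the scene. Friction and masses are not known exactly. Their poses are not given: they have to be found in the camera images.
- shaker: Fixed flat laboratory shaker: white housing, dark steel deck, 340 mm (x) by 260 mm (y), deck top 75 mm above the bench; placed and turned differently each time. Origin: centre of underside; x axis: the way the cross-bar slides to clamp (within 0.25 rad of the robot's +y); z up. Two guide rails 12 mm wide and high run along x on the deck at y = -112 and +112 mm.
- deck (a point): Centre of the shaker's deck top (shaker's origin + 75 mm in z); axes as the shaker's.
- stud_a (a point): Foot, at deck height, of the fixed steel mushroom stud at shaker x = +40 mm, y = +50 mm. Stud: shank 7 mm in diameter; round head 16 mm in diameter from 10 mm to 15 mm above the deck, its top edge bevelled.
- stud_b (a point): Foot of the second, identical stud, at shaker x = +40 mm, y = -50 mm.
- crossbar (a joint): Travel of the sliding cross-bar along the shaker's +x in m: 0 = fully back, end stop 0.115. Starts at 0 to 0.035. It stays where it is left: about 3 N of dry friction, which also holds it pressed against the carrier after a firm push; light damping. With the carrier set over the studs the bar meets it at about 0.071 and has it home at about 0.101.
- bar_face (a point): Middle of the cross-bar's flat front face (faces the shaker's +x), 18 mm above the deck; at shaker x = -125 mm when the joint is 0. The aluminium bar is 14 mm thick, 196 mm wide across y, from 4 to 32 mm above the deck, on two black shoes on the rails (tops 36 mm above the deck, from 30 mm behind to 10 mm ahead of the face).
- bar_grip (a point): Middle of the back face (faces the shaker's -x) of the black upright grip tab on the middle of the cross-bar, 55 mm above the deck: push here along the shaker's +x. Tab 12 mm thick, 36 mm wide, reaching 80 mm above the deck; its top 12 mm are a lip 2 mm proud, 40 mm wide. Nothing stands behind it above the deck.
- carrier: Loose tube carrier, 0.3 to 0.6 kg: grey base plate 160 mm (x) by 140 mm (y), 6 mm thick; a white block with five capped tubes at each x end (|x| = 50 to 78 mm, 58 mm high); handle in the middle. Origin: centre of underside, z up. Starts on the bench at the robot's right, x axis within 0.5 rad of the robot's +y. Fits only with its x axis along the shaker's x axis.
- hole_a (a point): Centre, at the plate's underside, of the large end (20 mm across, eight-sided) of the keyhole at carrier x = +14, y = +50 mm; goes over stud_a. With the studs in the large ends the carrier's origin is at shaker x = 26 mm, y = 0. Resting on the deck its underside is at deck height; caught on the stud heads it rides 15 mm higher.
- hole_b (a point): The same for the keyhole at carrier x = +14 mm, y = -50 mm; goes over stud_b.
- slot_a (a point): Where stud_a's axis belongs once locked: in the narrow slot (11 mm wide) at carrier x = -16, y = +50 mm, at the plate's underside, where the shank meets the slot's square end. Slots run from the large ends towards the carrier's -x. Locked, the carrier's origin is at shaker x = 56 mm.
- slot_b (a point): The same for stud_b, at carrier x = -16 mm, y = -50 mm.
- carrier_handle (a point): Middle of the carrier's handle: a level black bar 84 mm long along the carrier's x, 16 mm wide, 16 mm high, centred 76 mm above the plate's underside (bar from 68 to 84 mm), on two 12 mm posts at carrier x = -34 and +34 mm. Grip it across, fingers closing along the carrier's y.
- carrier_back (a point): Middle of the carrier's rear edge (carrier x = -80 mm), 18 mm above its underside: the side that the cross-bar pushes. The bar meets the edge of the base plate.
- jar: Bystander: closed white jar, 80 mm in diameter, 120 mm high, close to the end of the shaker where the cross-bar starts. Origin at the centre of its underside.
- cup_a: Bystander: small open white cup, 44 mm in diameter, 50 mm high, beside the carrier on its far side. Origin at the centre of its underside.
- cup_b: Bystander: a second such cup, beyond the shaker. Origin at the centre of its underside.
- reagent: Bystander: amber bottle, 60 mm in diameter, 130 mm high, far left. Origin at the centre of its underside.
- beaker: Bystander: open clear beaker, 70 mm in diameter, 85 mm high, near right. Origin at the centre of its underside.
There are look-alikes about, which are no part of the job. What is shaped like the carrier but turquoise is not meant.

How it is judged:
On the way, in this order (a step that is already met when the one before it is completed fails the run):
1. the carrier lies flat on the deck, both studs up through the large ends of its keyholes (within 5 mm of their centres) (horizontal distance between hole_a and stud_a below 0.005 m and horizontal distance between hole_b and stud_b below 0.005 m and z of carrier in the frame of deck below 0.0025 m and angle between carrier's own z axis and vertical below 0.03 rad), for 0.1 s.
2. the carrier is home, flat on the deck with both studs at the ends of the slots (within 3.5 mm) (horizontal distance between slot_a and stud_a below 0.0035 m and horizontal distance between slot_b and stud_b below 0.0035 m and z of carrier in the frame of deck below 0.0025 m and angle between carrier's own z axis and vertical below 0.03 rad), for 0.1 s.
At the end, for the whole second after the job is handed in: The carrier rests flat on the deck (within 2.5 mm, tilt under 0.03 rad), both studs within 3.5 mm of the locked points of its slots, the cross-bar's front face within 3 mm of the carrier's rear edge and still pressing it with more than 1 N (its own friction holds it), and nothing moves (all of step 2 and x of carrier_back in the frame of bar_face below 0.003 m and contact force between crossbar and carrier above 1 N and linear speed of carrier below 0.01 m/s and velocity of joint crossbar below 0.005 m/s); the robot touches nothing.
It fails at once if the cross-bar is rammed: the bar presses the carrier, or the gripper presses the bar, with more than 45 N (contact force between crossbar and carrier above 45 N or contact force between any of the arm, the fingers and crossbar above 45 N).
It fails at once if a bystander is moved more than 30 mm (distance of any of jar, cup_a, cup_b, reagent, beaker from where it was at the start of the episode above 0.03 m).
It also fails if it takes over 54 s, if anything falls off the work surface, if the arm or the gripper's body presses on something with over 40 N, if the wrist force passes 120 N, or if a joint passes its speed limit or range.

### The arm

A 6-joint arm with a two-finger parallel gripper is mounted at the origin on the work surface. World frame = base frame: x ahead of the robot, y to its left, z up, the work surface at z = 0. Lengths are in m, angles in rad, forces in N, time in s.
With the tool pointing down it reaches from about 0.25 to 0.775 m from the base axis. Payload 4 kg.
Tool frame: the origin (TCP) lies midway between the tips of the shut fingers; the grasp point (between the pads) lies 19 mm behind it; y points along the fingers, x is the direction in which the jaws open and shut, and the axes are right-handed (so a half turn about y gives the same grasp; the last joint's range is limited). The gripper opens to 94 mm and grips with 3 to 60 N. Pads are 16 mm wide; open, the fingers measure 119 mm over their backs; the gripper's body (75 mm by 177 mm) begins 78 mm behind the grasp point.
Start: joints at [-1.362, 0.087, 1.371, -0, 1.684, -0.103], TCP at [0.169, -0.524, 0.206] pointing down, gripper open.
Joint ranges: [-3.1, 3.1], [-0.76, 2.03], [0.27, 2.55], [-1.08, 4.22], [0.17, 2.65], [-2.57, 2.57]. Speed limits (rad/s): [2.79, 2.79, 3.14, 3.14, 3.14, 3.14].

### API

Orientations are given as [roll, pitch, yaw] about the fixed x, y, z axes, in that order (R = Rz(yaw) Ry(pitch) Rx(roll)).
In Python, from bench import robot, snapshot, camera_info, ticket gives the robot as it stands.
- The arm moves only by the shell command python3 -m creep 'ROWS'. ROWS is JSON, a list of rows, each an object with "slide": the shift along the tool's x, y, z in mm, a list of three; "roll": the turn about the tool's y in degrees; "grip": the closure, from 0 (fully open) to 1 (shut). In form: [{"slide": [x, y, z], "roll": roll, "grip": grip}, ...]. A call has 1 to 20 rows; each row is the pose to reach, as a shift and turn from the pose commanded when the call began, along the tool's axes at that moment; what a row does not reach only later rows make up. A row lasts 1/12 s, in which the tool goes at most 41.7 mm and 7.16 degrees, less where a joint would pass 70% of its speed; a pose out of reach is approached as far as the arm can. A call with a gripper value outside its range is refused whole. The fingers move at their own pace and stop on an object; the grip force is fixed at half the most. Time passes only in rows, so rows that repeat a pose let the fingers close. It gives the time, the measured TCP pose, the force and the opening at its end, in the units of the state.
- robot.get_obs(): the state, without advancing time (a new reading comes with each control period).
- snapshot(name): name is "side" or "top" or "wrist"; returns the picture (480x640x3 uint8, red, green, blue); there is no depth.
- camera_info(name): a dict with "fx", "fy", "cx", "cy" (pixels), "cam_to_world" (4x4, takes a point from camera to world coordinates). Camera axes: x right, y down, z forward; pixel columns grow to the right and rows downward; lengths in m; the calibration is good to about 2 mm. The wrist camera is an equidistant fisheye: a pixel r from the principal point sees the ray r / f radians off the axis. A picture is of the moment at which its call begins: read the wrist's pose just before it. camera_info takes no time and is no camera call; for the wrist camera it gives the pose at the moment of the call.
- ticket.close_job(): hands the job in, once; it reports no verdict.
The state is a dict: "time": time; "joint_positions": joint angles; "qvel": joint speeds; "joint_torque": joint torques, N m; "tool_pos": TCP position; "ee_rot": TCP orientation; "wrist_force": force on the tool from outside, world axes, zero at the start; "wrist_torque": the same for the moment, N m; "width": finger opening in m.
Only numpy, scipy, OpenCV 4.12 (cv2) and the standard library are available. Lean on these libraries where they do the work, as an engineer would, in place of code of your own. Each camera call takes 0.05 s, during which the arm holds its last target.

## Working session

There is one attempt and no reset: what is moved stays moved. The work goes in short steps, Python scripts to look and compute and a shell command to move; the robot and the scene stay as the last step left them, time stands still between calls to the robot, and variables do not carry over. Pictures are saved under pics/ and viewed, and the job is handed in when it is done.

```bash
ls; mkdir -p pics
python3 - <<'E'
from bench import robot, snapshot, camera_info
import cv2
print(robot.get_obs())
for n in ("side","top","wrist"):
    i=camera_info(n); print(n,i)
    cv2.imwrite(f"pics/{n}0.png",cv2.cvtColor(snapshot(n),cv2.COLOR_RGB2BGR))
E
```

```text
pics
{'time': 0.0, 'joint_positions': array([-1.36210343e+00,  8.79675156e-02,  1.37223563e+00,  1.10700158e-05,
        1.68359936e+00, -1.03157021e-01]), 'qvel': array([-2.01988951e-03, -1.16566566e-03, -8.63835710e-04,  1.62452411e-05,
        1.12558030e-03, -1.11797271e-03]), 'joint_torque': array([ 1.17679836e-03, -3.40188646e+01, -3.02425754e+01,  7.18235015e-02,
        3.29835364e-02, -1.51869281e-04]), 'tool_pos': array([ 0.16860699, -0.5229467 ,  0.20430679]), 'ee_rot': array([-1.57055782,  0.00219697, -1.25894492]), 'wrist_force': array([0.15683767, 0.88874935, 0.99279113]), 'wrist_torque': array([ 0.02553698, -0.01328967,  0.00043383]), 'width': 0.09397230799709791}
side {'fx': 596.3331626756316, 'fy': 596.3331626756316, 'cx': 326.2522927301246, 'cy': 241.19817922212604, 'cam_to_world': array([[ 0.99191586, -0.08008473,  0.09843451,  0.3399637 ],
       [-0.12590115, -0.52408011,  0.84231167, -1.26568622],
       [-0.01586873, -0.84789532, -0.52992613,  0.9050753 ],
       [ 0.        ,  0.        ,  0.        ,  1.        ]])}
top {'fx': 572.390106954353, 'fy': 572.390106954353, 'cx': 321.1939093179687, 'cy': 239.77889557565757, 'cam_to_world': array([[-0.0087742 , -0.99805251,  0.06175916,  0.41511513],
       [-0.99963474,  0.01033338,  0.02497228, -0.01116627],
       [-0.02556183, -0.06151749, -0.99777863,  1.54274733],
       [ 0.        ,  0.        ,  0.        ,  1.        ]])}
wrist {'fx': 371.64829954431775, 'fy': 371.64829954431775, 'cx': 322.0300131097771, 'cy': 238.79101741105708, 'cam_to_world': array([[ 0.30644418, -0.92660326, -0.21794118,  0.23093947],
       [-0.95188544, -0.2988953 , -0.06764391, -0.50220416],
       [-0.00246253,  0.22818412, -0.97361488,  0.38369579],
       [ 0.        ,  0.        ,  0.        ,  1.        ]])}
```

View pics/top0.png

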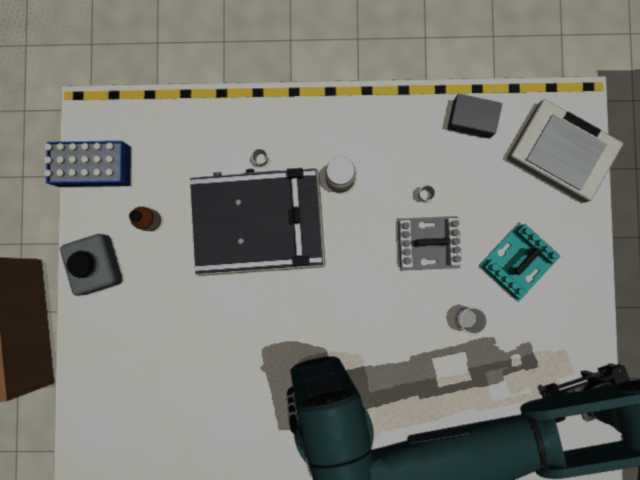

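View pics/side0.png

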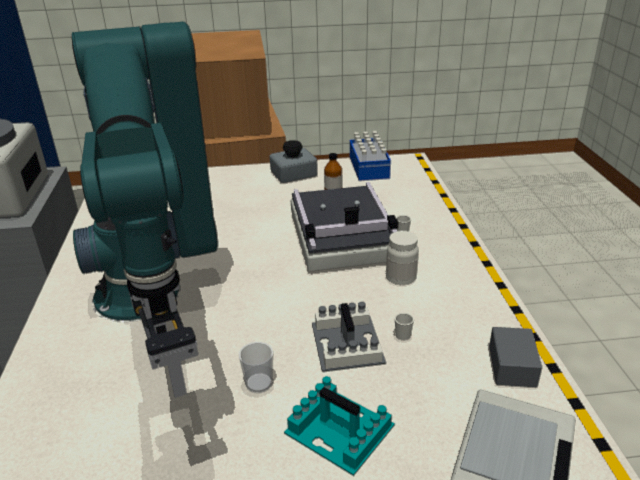

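View pics/wrist0.png

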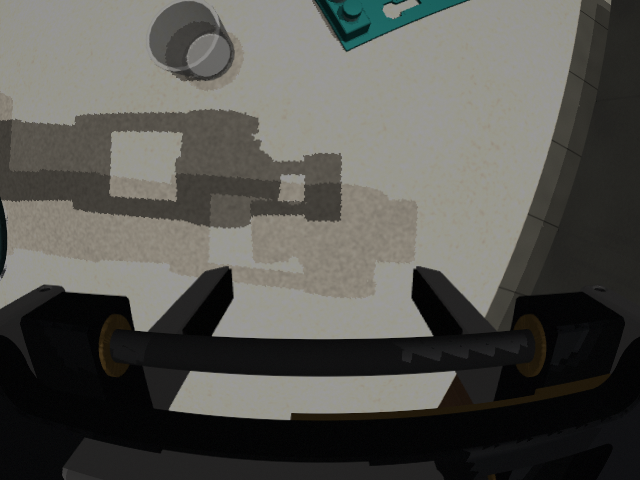

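The top view shows the candidates for the carrier. The grey one is at (430,243), with its handle at (431,241). The turquoise look-alike is at (520,260). The other boxy things are the blue rack (88,162), the grey block (475,115) and the scale (565,150). I choose the grey one and check it in a crop.

Run:
```python
import cv2
im=cv2.imread("pics/top0.png")
a=cv2.resize(im[205:285,385:475],None,fx=8,fy=7.5,interpolation=cv2.INTER_CUBIC); a=cv2.resize(im[205:280,385:475],None,fx=8,fy=8,interpolation=cv2.INTER_CUBIC)
cv2.imwrite("pics/c1.png",a)
b=cv2.resize(im[155:285,180:340],None,fx=4.5,fy=4.5,interpolation=cv2.INTER_CUBIC)
cv2.imwrite("pics/c2.png",b)
```

```text
(no output)
```

View pics/c1.png

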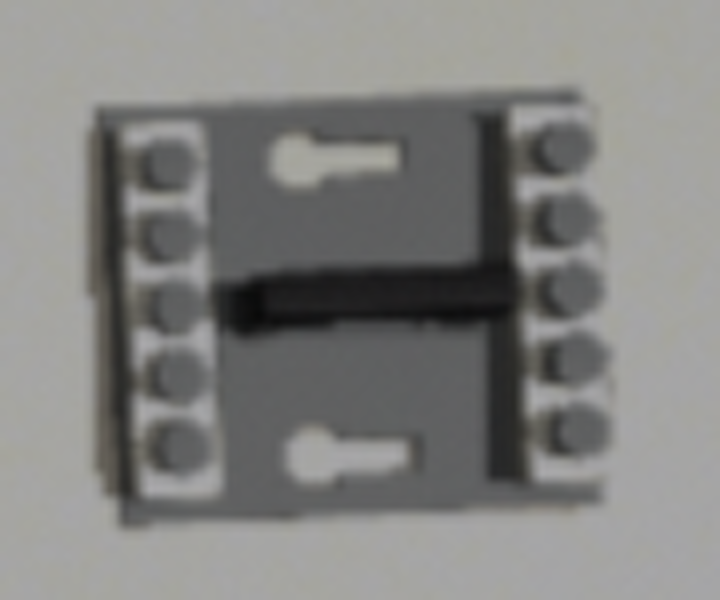

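View pics/c2.png

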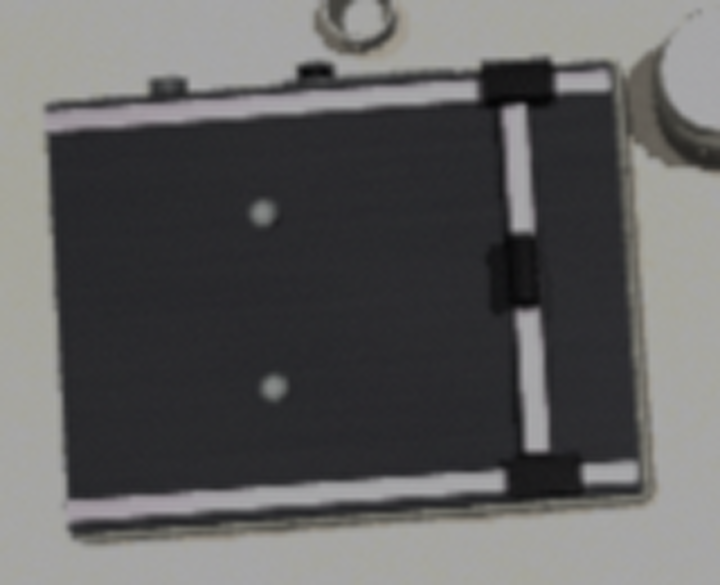

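The crop confirms the choice: a grey plate with white tube blocks. The large keyhole ends are on the left at crop (298,160) and (312,455), and the slots run right, so carrier +x is about world +y. The stud heads are at crop (263,213) and (274,387). Next I measure.

```bash
cat > h.py <<'E'
import numpy as np, cv2
from bench import robot, snapshot, camera_info
def ray(name,p,info=None):
    i=info or camera_info(name); u=np.array([(p[0]-i['cx'])/i['fx'],(p[1]-i['cy'])/i['fy']])
    if name=='wrist':
        r=np.linalg.norm(u); d=np.array([*(u/r*np.sin(r)),np.cos(r)]) if r>1e-9 else np.array([0,0,1.])
    else: d=np.array([*u,1.])
    T=i['cam_to_world']; return T[:3,3],T[:3,:3]@d
def at(name,p,z,info=None):
    o,d=ray(name,p,info); return o+d*(z-o[2])/d[2]
def px(name,P,info=None):
    i=info or camera_info(name);T=i['cam_to_world'];q=T[:3,:3].T@(np.asarray(P)-T[:3,3])
    if name=='wrist':
        n=np.linalg.norm(q[:2]);th=np.arctan2(n,q[2]);u=q[:2]/n*th
    else: u=q[:2]/q[2]
    return np.array([i['cx']+u[0]*i['fx'],i['cy']+u[1]*i['fy']])
def snap(name,fn):
    i=camera_info(name); im=snapshot(name); cv2.imwrite(fn,cv2.cvtColor(im,cv2.COLOR_RGB2BGR)); return i
def crop(p,s,off): return [(p[0]+.5)/s-.5+off[0],(p[1]+.5)/s-.5+off[1]]
E
python3 - <<'E'
from h import *
np.set_printoptions(precision=4,suppress=True)
c=lambda p,z:at('top',crop(p,8,(385,205)),z)
s=lambda p,z:at('top',crop(p,4.5,(180,155)),z)
hb,ha=c((298,160),.004),c((312,455),.004); print('holes',ha,hb,np.linalg.norm(ha-hb))
d=hb-ha; print('carrier x yaw',np.arctan2(d[1],d[0])+np.pi/2)
sb,sa=s((263,213),.090),s((274,387),.090); print('studs',sa,sb,np.linalg.norm(sa-sb))
d=sb-sa; print('shaker x yaw',np.arctan2(d[1],d[0])+np.pi/2)
for n,p in dict(TL=(46,105),BL=(70,525),TR=(612,65),BR=(642,485)).items(): print(n,s(p,.087 if 'T' in n else .087))
print('bar top front',s((503,105),.107),s((528,450),.107), 'tab top', s((525,272),.155))
print('jar',at('top',(341,170),.12),'cup_a',at('top',(424,193),.05),'beaker',at('top',(466,319),.08))
E
```

```text
holes [ 0.4495 -0.2461  0.004 ] [ 0.5485 -0.2434  0.004 ] 0.09909197299829565
carrier x yaw 1.598320854546283
studs [0.505  0.2313 0.09  ] [0.6044 0.2375 0.09  ] 0.09957659940440464
shaker x yaw 1.6339501771480136
TL [0.6686 0.363  0.087 ]
BL [0.4279 0.348  0.087 ]
TR [0.6874 0.038  0.087 ]
BR [0.4476 0.023  0.087 ]
bar top front [0.6618 0.0989 0.107 ] [0.4673 0.086  0.107 ] tab top [0.5621 0.0838 0.155 ]
jar [ 0.678  -0.0268  0.12  ] cup_a [ 0.6273 -0.2438  0.05  ] beaker [ 0.3016 -0.3383  0.08  ]
```

Both hole and stud spacings come out near 100 mm (99.1 and 99.6), the yaws are 1.598 and 1.634, and everything is within reach. Now I hover over the handle.

```bash
python3 -m creep '[{"slide":[-15,0,39],"roll":-7,"grip":0.3},{"slide":[-150,0,395.5],"roll":-73.7,"grip":0.3},{"slide":[-150,0,395.5],"roll":-73.7,"grip":0.3},{"slide":[-150,0,395.5],"roll":-73.7,"grip":0.3},{"slide":[-150,0,395.5],"roll":-73.7,"grip":0.3},{"slide":[-150,0,395.5],"roll":-73.7,"grip":0.3},{"slide":[-150,0,395.5],"roll":-73.7,"grip":0.3},{"slide":[-150,0,395.5],"roll":-73.7,"grip":0.3},{"slide":[-150,0,395.5],"roll":-73.7,"grip":0.3},{"slide":[-150,0,395.5],"roll":-73.7,"grip":0.3},{"slide":[-150,0,395.5],"roll":-73.7,"grip":0.3},{"slide":[-150,0,395.5],"roll":-73.7,"grip":0.3},{"slide":[-150,0,395.5],"roll":-73.7,"grip":0.3},{"slide":[-150,0,395.5],"roll":-73.7,"grip":0.3},{"slide":[-150,0,395.5],"roll":-73.7,"grip":0.3},{"slide":[-150,0,395.5],"roll":-73.7,"grip":0.3}]'
python3 -c "
from h import *
print(robot.get_obs()['time'],snap('wrist','pics/w1.png'))"
```

```text
time: 1.48
tool_pos: [0.4982, -0.2605, 0.2056]
ee_rot: [-1.571, -0.0, 0.025]
wrist_force: [0.7, -0.7, -0.5]
width: 0.0655
1.4833 {'fx': 371.64829954431775, 'fy': 371.64829954431775, 'cx': 322.0300131097771, 'cy': 238.79101741105708, 'cam_to_world': array([[ 9.99705763e-01,  2.35386207e-02,  5.85842591e-03,
         4.96109159e-01],
       [ 2.42545488e-02, -9.73245987e-01, -2.28481873e-01,
        -1.93614720e-01],
       [ 3.23541364e-04,  2.28556738e-01, -9.73530540e-01,
         3.84851070e-01],
       [ 0.00000000e+00,  0.00000000e+00,  0.00000000e+00,
         1.00000000e+00]])}
```

View pics/w1.png

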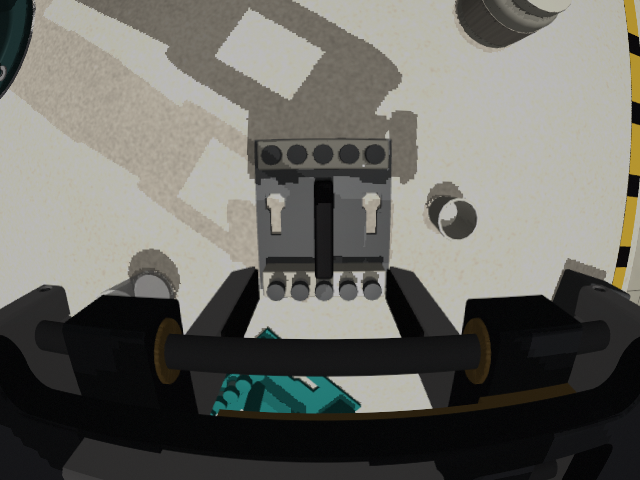

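The wrist view shows the grey carrier with its large holes at about (276,199) and (372,200). The handle runs from (323,181) to (323,278), and the turquoise one sits behind the fingers.

Run:
```python
from h import *
im=cv2.imread('pics/w1.png'); cv2.imwrite('pics/w1c.png',cv2.resize(im[130:305,245:400],None,fx=3.4,fy=3.4,interpolation=cv2.INTER_CUBIC))
```

```text
(no output)
```

View pics/w1c.png

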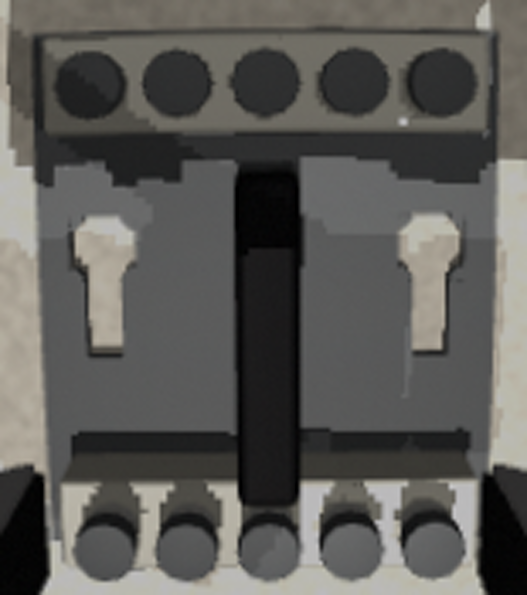

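Run:
```python
from h import *
np.set_printoptions(precision=4,suppress=True)
i=dict(fx=371.64829954431775,fy=371.64829954431775,cx=322.0300131097771,cy=238.79101741105708,cam_to_world=np.array([[ 9.99705763e-01,  2.35386207e-02,  5.85842591e-03,4.96109159e-01],[ 2.42545488e-02, -9.73245987e-01, -2.28481873e-01,-1.93614720e-01],[ 3.23541364e-04,  2.28556738e-01, -9.73530540e-01,3.84851070e-01],[0,0,0,1]]))
w=lambda p,z:at('wrist',crop(p,3.4,(245,130)),z,i)
a,b=w((104.5,244),.006),w((429.5,243),.006)
d=b-a;yaw=np.arctan2(d[1],d[0])+np.pi/2
print(a,b,np.linalg.norm(d),yaw)
m=(a+b)/2;o=m-.014*np.array([np.cos(yaw),np.sin(yaw),0]);print('origin',o)
print('slot ends',w((105,345),.006),w((430,347),.006))
for n,p in dict(hl=(237,250),hr=(299,250),hl2=(240,495),hr2=(297,495)).items(): print(n,w(p,.084))
print('tubes row1',w((90,84),.058),w((442,83),.058))
```

```text
[ 0.4493 -0.2441  0.006 ] [ 0.5479 -0.2414  0.006 ] 0.0986340201014475 1.5983301749009278
origin [ 0.499  -0.2567  0.006 ]
slot ends [ 0.4495 -0.2755  0.006 ] [ 0.5497 -0.2737  0.006 ]
hl [ 0.4909 -0.2345  0.084 ]
hr [ 0.5058 -0.2342  0.084 ]
hl2 [ 0.4929 -0.2963  0.084 ]
hr2 [ 0.5072 -0.296   0.084 ]
tubes row1 [ 0.4516 -0.1953  0.058 ] [ 0.5424 -0.1928  0.058 ]
```

```bash
python3 -m creep '[{"slide":[1,40,3],"roll":0,"grip":0.3},{"slide":[1,80,3],"roll":0,"grip":0.3},{"slide":[1,115,3],"roll":0,"grip":0.3},{"slide":[1,140,3],"roll":0,"grip":0.3},{"slide":[1,148,3],"roll":0,"grip":0.3},{"slide":[1,148,3],"roll":0,"grip":0.3},{"slide":[1,148,3],"roll":0,"grip":0.3},{"slide":[1,148,3],"roll":0,"grip":0.3}]'
python3 -c "
from h import *
snap('wrist','pics/w2.png');print(robot.get_obs())"
```

```text
time: 2.2
tool_pos: [0.5016, -0.2577, 0.0603]
ee_rot: [-1.574, -0.004, 0.027]
wrist_force: [-0.5, 0.4, -0.8]
width: 0.0658
{'time': 2.25, 'joint_positions': array([-5.74953149e-01,  1.86524609e-01,  1.55195568e+00, -7.30699529e-05,
        1.39774146e+00, -6.01858072e-01]), 'qvel': array([ 0.00366763, -0.00078131,  0.0035084 ,  0.0003106 , -0.00328339,
        0.00048274]), 'joint_torque': array([-4.88214742e-02, -3.56349993e+01, -2.77843112e+01,  4.76988056e-02,
        5.98043273e-02,  1.95747289e-04]), 'tool_pos': array([ 0.50167622, -0.25766196,  0.06047818]), 'ee_rot': array([-1.57389661, -0.00438636,  0.02692411]), 'wrist_force': array([-0.27481486,  0.73803936, -0.09630674]), 'wrist_torque': array([-0.05621249, -0.09155981, -0.02074757]), 'width': 0.06606812733401402}
```

View pics/w2.png

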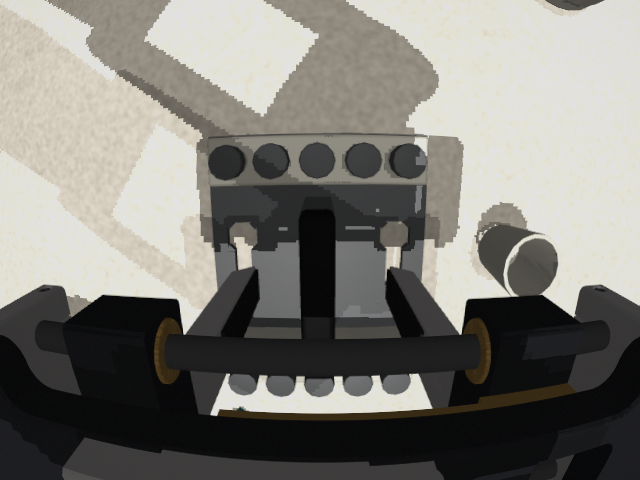

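The wrist view shows the handle at column 317, between fingers centred on about 323. I shift 2 mm and close.

```bash
python3 -m creep '[{"slide":[-2,3,0],"roll":0,"grip":0.3},{"slide":[-2,3,0],"roll":0,"grip":0.5},{"slide":[-2,3,0],"roll":0,"grip":0.7},{"slide":[-2,3,0],"roll":0,"grip":1},{"slide":[-2,3,0],"roll":0,"grip":1},{"slide":[-2,3,0],"roll":0,"grip":1},{"slide":[-2,3,0],"roll":0,"grip":1},{"slide":[-2,3,0],"roll":0,"grip":1},{"slide":[-2,3,0],"roll":0,"grip":1},{"slide":[-2,3,0],"roll":0,"grip":1},{"slide":[-2,3,0],"roll":0,"grip":1}]'
python3 -m creep '[{"slide":[0,-3,0],"roll":0,"grip":1},{"slide":[0,-10,0],"roll":0,"grip":1},{"slide":[0,-20,0],"roll":0,"grip":1},{"slide":[0,-20,0],"roll":0,"grip":1},{"slide":[0,-20,0],"roll":0,"grip":1}]'
python3 -c "
from h import *
snap('wrist','pics/w3.png');print(robot.get_obs()['tool_pos'],robot.get_obs()['ee_rot'],robot.get_obs()['time'])"
```

```text
time: 3.17
tool_pos: [0.4985, -0.2565, 0.0545]
ee_rot: [-1.571, -0.001, 0.027]
wrist_force: [2.4, -0.0, -1.6]
width: 0.0156
time: 3.58
tool_pos: [0.4986, -0.2569, 0.0756]
ee_rot: [-1.572, -0.002, 0.027]
wrist_force: [-0.2, -0.2, -4.7]
width: 0.0158
[ 0.49813013 -0.25657924  0.07488652] [-1.57129351e+00 -4.43840722e-04  2.72173403e-02] 3.6333
```

View pics/w3.png

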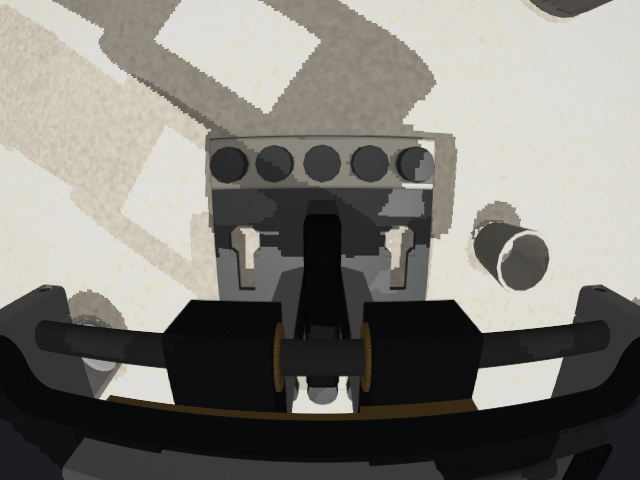

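The carrier is held level 20 mm up (load 4.7 N). The holes are near (246,237) and (399,237), so the studs should be visible through them later. Now I raise it and carry it over the bar.

```bash
python3 -m creep '[{"slide":[0,-30,0],"roll":0,"grip":1},{"slide":[0,-65,0],"roll":0,"grip":1},{"slide":[0,-100,0],"roll":0,"grip":1},{"slide":[0,-135,0],"roll":0,"grip":1},{"slide":[0,-155,0],"roll":0,"grip":1},{"slide":[0,-160,0],"roll":0,"grip":1}]'
python3 -m creep '[{"slide":[3,0,15],"roll":0,"grip":1},{"slide":[8,0,48],"roll":0,"grip":1},{"slide":[13,0,84],"roll":0,"grip":1},{"slide":[18,0,120],"roll":-0.3,"grip":1},{"slide":[23,0,156],"roll":-0.5,"grip":1},{"slide":[28,0,192],"roll":-0.7,"grip":1},{"slide":[33,0,228],"roll":-0.9,"grip":1},{"slide":[38,0,264],"roll":-1.1,"grip":1},{"slide":[43,0,300],"roll":-1.3,"grip":1},{"slide":[48,0,336],"roll":-1.5,"grip":1},{"slide":[54,0,372],"roll":-1.7,"grip":1},{"slide":[60,0,408],"roll":-1.9,"grip":1},{"slide":[64,0,440],"roll":-2,"grip":1},{"slide":[67,0,463],"roll":-2.05,"grip":1},{"slide":[69,0,474],"roll":-2.05,"grip":1},{"slide":[69,0,477],"roll":-2.05,"grip":1},{"slide":[69,0,477],"roll":-2.05,"grip":1},{"slide":[69,0,477],"roll":-2.05,"grip":1}]'
python3 -c "
from h import *
print(robot.get_obs()['tool_pos'],robot.get_obs()['ee_rot'],robot.get_obs()['time'])
snap('wrist','pics/w4.png')"
```

```text
time: 4.13
tool_pos: [0.4997, -0.2575, 0.24]
ee_rot: [-1.576, -0.008, 0.027]
wrist_force: [0.7, -0.7, -4.1]
width: 0.0157
time: 5.63
tool_pos: [0.5539, 0.2208, 0.2337]
ee_rot: [-1.572, 0.001, 0.062]
wrist_force: [0.1, -1.0, -5.6]
width: 0.0156
[0.55386006 0.22075953 0.23371563] [-1.57246892e+00  1.34512868e-03  6.17333493e-02] 5.6333
```

View pics/w4.png

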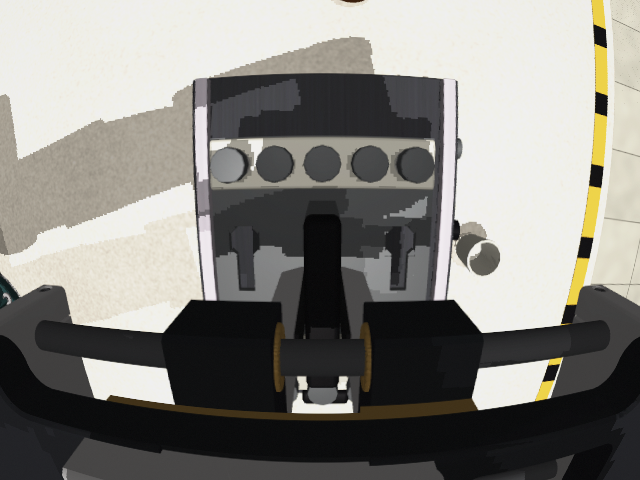

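Studs aren't visible through the holes at this height because of parallax. I lower until the plate is about 25 mm above the deck.

```bash
python3 -m creep '[{"slide":[1,20,1.5],"roll":0,"grip":1},{"slide":[1,45,1.5],"roll":0,"grip":1},{"slide":[1,65,1.5],"roll":0,"grip":1},{"slide":[1,78,1.5],"roll":0,"grip":1},{"slide":[1,78,1.5],"roll":0,"grip":1},{"slide":[1,78,1.5],"roll":0,"grip":1},{"slide":[1,78,1.5],"roll":0,"grip":1}]'
python3 -c "
from h import *
print(robot.get_obs()['tool_pos'],robot.get_obs()['ee_rot'],robot.get_obs()['time'])
i=snap('wrist','pics/w5.png')
np.save('w5.npy',i['cam_to_world'])
im=cv2.imread('pics/w5.png');cv2.imwrite('pics/w5c.png',cv2.resize(im[190:310,195:445],None,fx=3.2,fy=3.2,interpolation=cv2.INTER_CUBIC))
for P in ([0.505,0.2313,.09],[0.6044,0.2375,.09]): print(px('wrist',P))
for f in ('top','side'): snap(f,f'pics/{f}1.png')
"
```

```text
time: 6.27
tool_pos: [0.5559, 0.2235, 0.1583]
ee_rot: [-1.57, -0.003, 0.062]
wrist_force: [-0.1, 0.2, -4.1]
width: 0.0157
[0.55594326 0.22351887 0.15830822] [-1.57027892 -0.00304171  0.06224174] 6.2667
[249.14431655 236.17229674]
[392.85147952 236.0156963 ]
```

View pics/w5c.png

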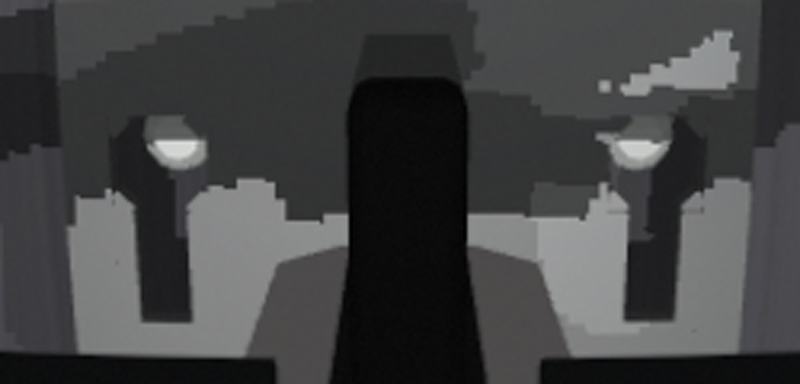

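View pics/side1.png

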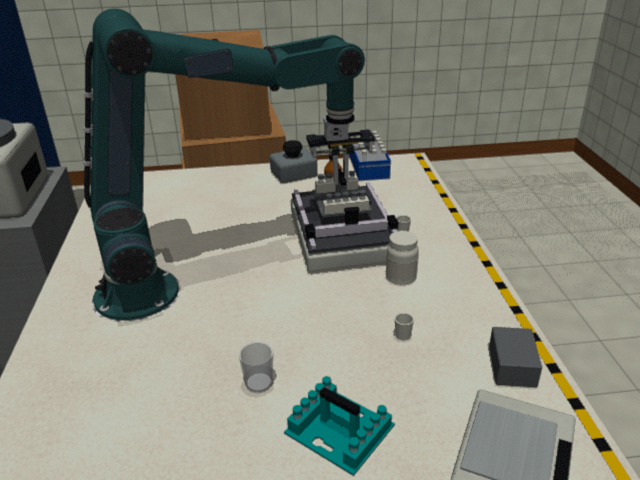

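View pics/top1.png

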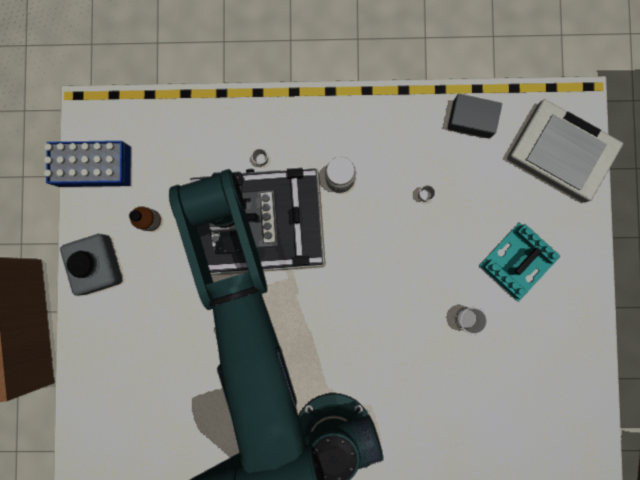

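Both stud heads show through the large ends at crop (177,145) and (640,145). The left/right midpoints agree: studs 408.5, holes 407.5. I zoom in for the fore-aft offset.

Run:
```python
from h import *
im=cv2.imread('pics/w5.png')
a=im[220:295,225:265];b=im[220:295,380:420]
c=np.hstack([a,b]);c=np.clip((c/255.)**.6*255,0,255).astype(np.uint8)
cv2.imwrite('pics/w5z.png',cv2.resize(c,None,fx=8,fy=8,interpolation=cv2.INTER_NEAREST))
```

```text
(no output)
```

View pics/w5z.png

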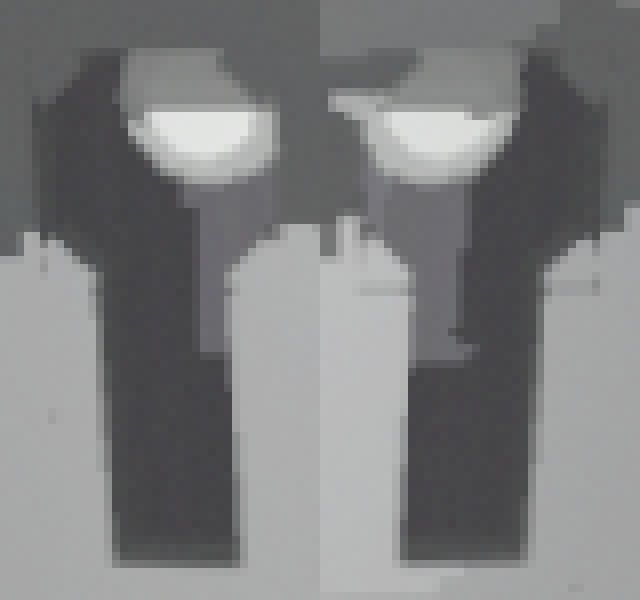

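Run:
```python
from h import *
np.set_printoptions(precision=4,suppress=True)
i=camera_info('wrist'); i['cam_to_world']=np.load('w5.npy'); print(i['cam_to_world'][:3,3])
w=lambda p,z:at('wrist',(p[0]-.5,p[1]-.5),z,i)
zt=.1583-.0545+.006
for zt in (.1083,.1098,.1113):
  A,B=w((225+176/8,290.75),zt),w((380+(464-320)/8,290.75),zt)   # slot ends (x=-19.5)
  C,D=w((225+160/8,226),zt),w((380+160/8,226),zt)   # hole front rim x=+24
  print(zt,A,B,np.linalg.norm(A-B),C,D,'len',np.linalg.norm(A-C),np.linalg.norm(B-D))
for zh in (.0865,.088): 
  print('head far edge (x=40-8)',w((251.5,243),zh),w((393.5,243),zh))
```

```text
[0.5508 0.2901 0.3376]
0.1083 [0.5067 0.1983 0.1083] [0.6075 0.2044 0.1083] 0.10099443288392698 [0.505  0.2423 0.1083] [0.6037 0.2483 0.1083] len 0.04403270670481682 0.04409874752371927
0.1098 [0.507  0.1989 0.1098] [0.6071 0.205  0.1098] 0.10033376949266512 [0.5053 0.2426 0.1098] [0.6034 0.2486 0.1098] len 0.04374466313144991 0.04381027193890253
0.1113 [0.5073 0.1995 0.1113] [0.6068 0.2055 0.1113] 0.09967310610140304 [0.5056 0.2429 0.1113] [0.603  0.2489 0.1113] len 0.04345661955808298 0.043521796354085776
head far edge (x=40-8) [0.5056 0.2258 0.0865] [0.6054 0.2319 0.0865]
head far edge (x=40-8) [0.5058 0.2262 0.088 ] [0.605  0.2323 0.088 ]
```

Measured in a single image, the hole midpoint is (0.5550, 0.2356) and the stud midpoint is (0.5549, 0.2370), with the same slope. So I go 1.3 mm forward and lower until just above the heads, then look again.

```bash
python3 -m creep '[{"slide":[0,4,1.3],"roll":0,"grip":1},{"slide":[0,9,1.3],"roll":0,"grip":1},{"slide":[0,11,1.3],"roll":0,"grip":1},{"slide":[0,11,1.3],"roll":0,"grip":1},{"slide":[0,11,1.3],"roll":0,"grip":1}]'
python3 - <<'E'
from h import *
print(robot.get_obs()['tool_pos'],robot.get_obs()['ee_rot'],robot.get_obs()['time'])
i=snap('wrist','pics/w6.png');np.save('w6.npy',i['cam_to_world'])
im=cv2.imread('pics/w6.png')
a=im[220:295,225:265];b=im[220:295,380:420]
c=np.hstack([a,b]);c=np.clip((c/255.)**.6*255,0,255).astype(np.uint8)
cv2.imwrite('pics/w6z.png',cv2.resize(c,None,fx=8,fy=8,interpolation=cv2.INTER_NEAREST))
E
```

```text
time: 6.83
tool_pos: [0.5545, 0.2251, 0.1448]
ee_rot: [-1.571, 0.001, 0.063]
wrist_force: [0.4, -0.6, -4.8]
width: 0.0158
[0.55449555 0.22509032 0.14483627] [-1.57118184e+00  1.10285624e-03  6.31843171e-02] 6.8333
```

View pics/w6z.png

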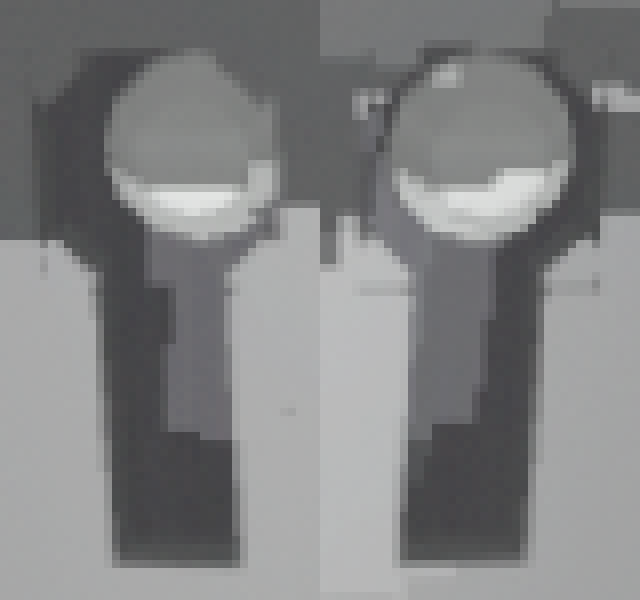

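```bash
python3 -m creep '[{"slide":[0,0,0],"roll":0,"grip":1},{"slide":[0,0,0],"roll":0,"grip":1},{"slide":[0,0,0],"roll":0,"grip":1},{"slide":[0,0,0],"roll":0,"grip":1}]'
python3 - <<'E'
from h import *
np.set_printoptions(precision=4,suppress=True)
print(robot.get_obs()['tool_pos'],robot.get_obs()['ee_rot'],robot.get_obs()['time'])
i=snap('wrist','pics/w7.png')
im=cv2.imread('pics/w7.png')
a=im[220:295,225:265];b=im[220:295,380:420]
c=np.hstack([a,b]);c=np.clip((c/255.)**.6*255,0,255).astype(np.uint8)
cv2.imwrite('pics/w7z.png',cv2.resize(c,None,fx=8,fy=8,interpolation=cv2.INTER_NEAREST))
print(robot.get_obs()['tool_pos'])
i['cam_to_world']=np.load('w6.npy')
w=lambda p,z:at('wrist',(p[0]-.5,p[1]-.5),z,i)
zt=.0968
A,B=w((225+176/8,290.75),zt),w((380+(464-320)/8,290.75),zt)
C,D=w((225+156/8,226),zt),w((380+164/8,226),zt)
print('hole',(A+B)/2+[-.0021,.0335,0],(C+D)/2+[.0006,-.01,0])
E,F=w((249.5,250.2),.0875),w((400.1,250.2),.0875)
print('stud',(E+F)/2+[-.0005,.008,0],E,F)
E
```

```text
time: 7.22
tool_pos: [0.5549, 0.2251, 0.1456]
ee_rot: [-1.571, -0.0, 0.063]
wrist_force: [-0.0, -0.2, -4.7]
width: 0.0155
[0.5549 0.2251 0.1456] [-1.5709 -0.0002  0.0631] 7.2167
[0.5549 0.2251 0.1456]
hole [0.5533 0.2371 0.0968] [0.5532 0.2372 0.0968]
stud [0.5549 0.2371 0.0875] [0.5052 0.2259 0.0875] [0.6055 0.2322 0.0875]
```

View pics/w7z.png

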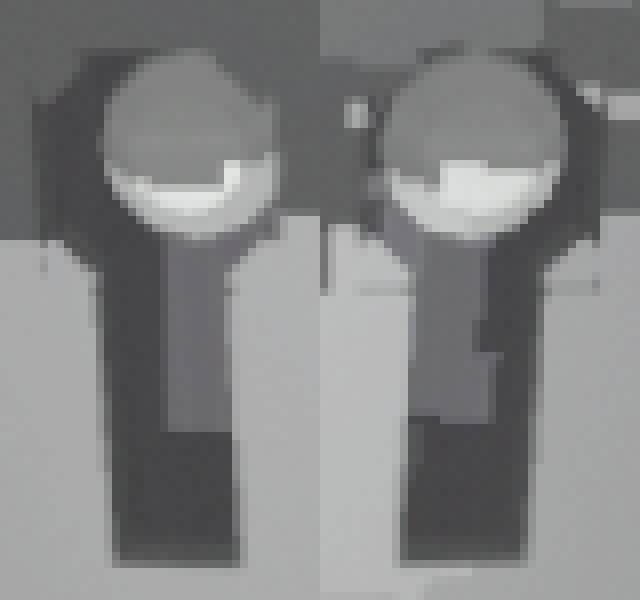

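With the arm settled, the fore-aft positions match (0.2371 both) and the studs sit about 1.2 mm to the right of the holes. I shift +1.2 mm and lower gently.

```bash
python3 -m creep '[{"slide":[1.2,0,0],"roll":0,"grip":1},{"slide":[1.2,0,0],"roll":0,"grip":1},{"slide":[1.2,0,0],"roll":0,"grip":1},{"slide":[1.2,2,0],"roll":0,"grip":1},{"slide":[1.2,4,0],"roll":0,"grip":1},{"slide":[1.2,6,0],"roll":0,"grip":1},{"slide":[1.2,8,0],"roll":0,"grip":1},{"slide":[1.2,8,0],"roll":0,"grip":1},{"slide":[1.2,8,0],"roll":0,"grip":1}]'
python3 -m creep '[{"slide":[0,2,0],"roll":0,"grip":1},{"slide":[0,4,0],"roll":0,"grip":1},{"slide":[0,6,0],"roll":0,"grip":1},{"slide":[0,7,0],"roll":0,"grip":1},{"slide":[0,8,0],"roll":0,"grip":1},{"slide":[0,8,0],"roll":0,"grip":1},{"slide":[0,8,0],"roll":0,"grip":1}]'
python3 - <<'E'
from h import *
i=snap('wrist','pics/w8.png')
im=cv2.imread('pics/w8.png')
a=im[220:295,225:265];b=im[220:295,380:420]
c=np.hstack([a,b]);c=np.clip((c/255.)**.6*255,0,255).astype(np.uint8)
cv2.imwrite('pics/w8z.png',cv2.resize(c,None,fx=8,fy=8,interpolation=cv2.INTER_NEAREST))
E
```

```text
time: 8.02
tool_pos: [0.5558, 0.2251, 0.1371]
ee_rot: [-1.571, 0.001, 0.063]
wrist_force: [-0.0, 1.4, -5.0]
width: 0.016
time: 8.6
tool_pos: [0.5561, 0.2252, 0.1296]
ee_rot: [-1.571, -0.0, 0.063]
wrist_force: [0.0, -0.9, -4.4]
width: 0.0158
```

View pics/w8z.png

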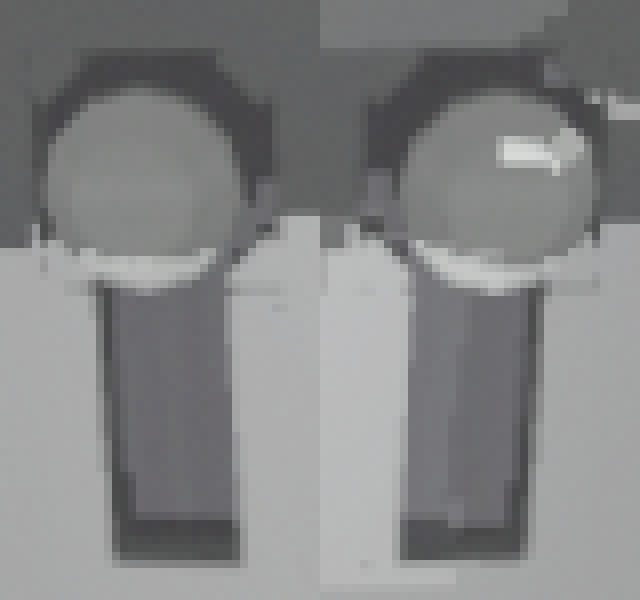

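Both heads are up through the large ends. The load is still 4.4 N, so the plate hovers about 1 mm up. I ease it onto the deck.

```bash
python3 -m creep '[{"slide":[0,0.5,0],"roll":0,"grip":1},{"slide":[0,1,0],"roll":0,"grip":1},{"slide":[0,1,0],"roll":0,"grip":1},{"slide":[0,1,0],"roll":0,"grip":1}]'
python3 -m creep '[{"slide":[0,0.5,0],"roll":0,"grip":1},{"slide":[0,1,0],"roll":0,"grip":1},{"slide":[0,1,0],"roll":0,"grip":1},{"slide":[0,1,0],"roll":0,"grip":1}]'
```

```text
time: 8.98
tool_pos: [0.5561, 0.2251, 0.1295]
ee_rot: [-1.571, -0.001, 0.063]
wrist_force: [-2.1, -1.9, 2.4]
width: 0.0161
time: 9.32
tool_pos: [0.5562, 0.2251, 0.1295]
ee_rot: [-1.571, -0.001, 0.063]
wrist_force: [-5.0, -2.3, 5.8]
width: 0.0158
```

The carrier is seated at the predicted z (0.1295). I release and lift clear.

```bash
python3 -m creep '[{"slide":[0,-1,0],"roll":0,"grip":1},{"slide":[0,-1,0],"roll":0,"grip":0.8},{"slide":[0,-1,0],"roll":0,"grip":0.5},{"slide":[0,-1,0],"roll":0,"grip":0.3},{"slide":[0,-1,0],"roll":0,"grip":0.3},{"slide":[0,-1,0],"roll":0,"grip":0.3},{"slide":[0,-1,0],"roll":0,"grip":0.3},{"slide":[0,-20,0],"roll":0,"grip":0.3},{"slide":[0,-50,0],"roll":0,"grip":0.3},{"slide":[0,-80,0],"roll":0,"grip":0.3},{"slide":[0,-105,0],"roll":0,"grip":0.3},{"slide":[0,-115,0],"roll":0,"grip":0.3},{"slide":[0,-115,0],"roll":0,"grip":1},{"slide":[0,-115,0],"roll":0,"grip":1}]'
python3 - <<'E'
from h import *
i=snap('wrist','pics/w9.png')
E
```

```text
time: 10.48
tool_pos: [0.556, 0.2252, 0.2419]
ee_rot: [-1.571, 0.0, 0.063]
wrist_force: [0.4, 0.8, -0.3]
width: 0.0559
```

View pics/w9.png

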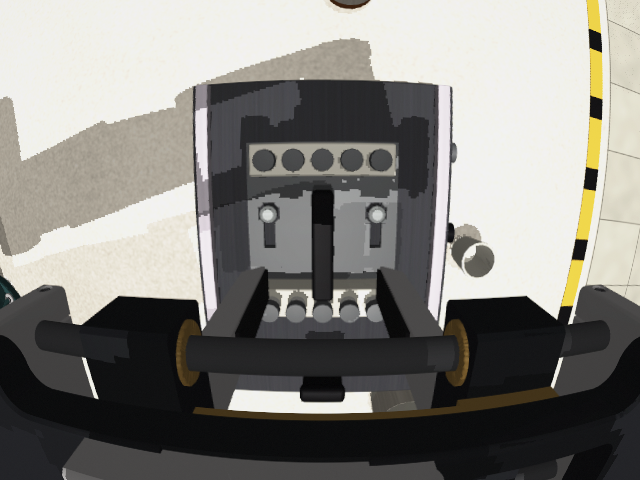

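The carrier lies flat with the studs in the large ends at (268,214) and (377,214). The tab is at (322,385). Next the closed gripper goes behind the tab.

```bash
python3 -m creep '[{"slide":[0,0,-15],"roll":0,"grip":1},{"slide":[0,0,-50],"roll":0,"grip":1},{"slide":[0,0,-88],"roll":0,"grip":1},{"slide":[0,0,-125],"roll":0,"grip":1},{"slide":[0,0,-160],"roll":0,"grip":1},{"slide":[0,0,-180],"roll":0,"grip":1},{"slide":[0,0,-180],"roll":0,"grip":1},{"slide":[0,0,-180],"roll":0,"grip":1}]'
python3 - <<'E'
from h import *
i=snap('wrist','pics/w10.png')
snap('side','pics/side2.png')
E
```

```text
time: 11.2
tool_pos: [0.5666, 0.0439, 0.2405]
ee_rot: [-1.57, 0.003, 0.06]
wrist_force: [-0.0, 1.3, -0.2]
width: 0.0008
```

View pics/w10.png

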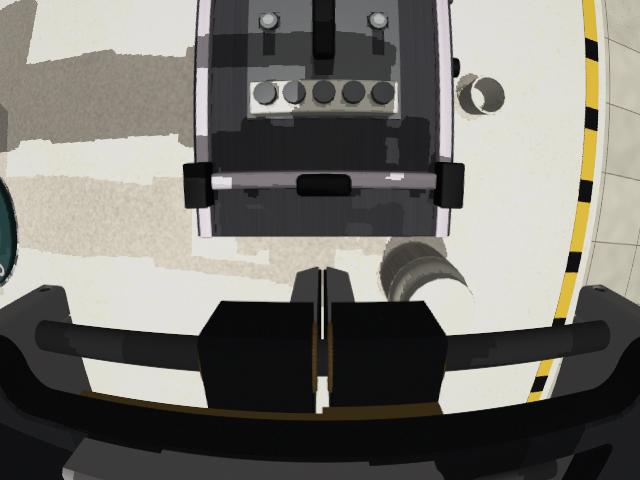

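View pics/side2.png

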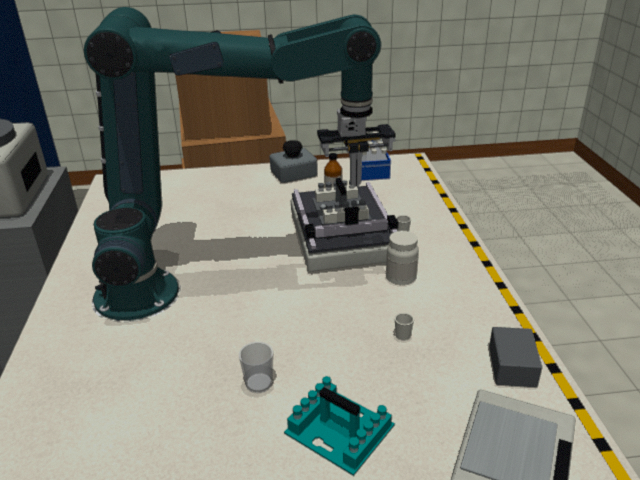

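Run:
```python
from h import *
o=robot.get_obs();print(o['tool_pos'],o['time'])
print('tab top back/front',at('wrist',(324,196),.152),at('wrist',(324,175),.155), 'jar',at('wrist',(435,300),.12))
```

```text
[0.56680682 0.04587555 0.24123414] 11.3
tab top back/front [0.56541812 0.08171143 0.152     ] [0.56442384 0.09714536 0.155     ] jar [ 0.67153737 -0.00774717  0.12      ]
```

The tab is at (324,185), in line with the fingers, with a gap of about 28 mm. I descend to about 50 mm above the deck.

```bash
python3 -m creep '[{"slide":[0,30,0],"roll":0,"grip":1},{"slide":[0,65,0],"roll":0,"grip":1},{"slide":[0,95,0],"roll":0,"grip":1},{"slide":[0,113,0],"roll":0,"grip":1},{"slide":[0,115,0],"roll":0,"grip":1},{"slide":[0,115,0],"roll":0,"grip":1},{"slide":[0,115,0],"roll":0,"grip":1}]'
python3 -m creep '[{"slide":[0,0,5],"roll":0,"grip":1},{"slide":[0,0,10],"roll":0,"grip":1},{"slide":[0,0,15],"roll":0,"grip":1},{"slide":[0,0,19],"roll":0,"grip":1},{"slide":[0,0,22],"roll":0,"grip":1},{"slide":[0,0,24],"roll":0,"grip":1},{"slide":[0,0,26],"roll":0,"grip":1},{"slide":[0,0,28],"roll":0,"grip":1},{"slide":[0,0,30],"roll":0,"grip":1},{"slide":[0,0,32],"roll":0,"grip":1},{"slide":[0,0,34],"roll":0,"grip":1},{"slide":[0,0,36],"roll":0,"grip":1}]'
```

```text
time: 11.88
tool_pos: [0.5681, 0.0464, 0.1288]
ee_rot: [-1.571, -0.002, 0.065]
wrist_force: [-0.3, -0.2, 0.3]
width: 0.0003
time: 12.88
tool_pos: [0.5653, 0.0814, 0.1277]
ee_rot: [-1.571, -0.001, 0.063]
wrist_force: [1.2, -2.8, 3.3]
width: 0.0007
```

Contact: 2.8 N along -y, which is the bar's dry friction. I keep pushing at about 24 mm/s.

```bash
python3 -m creep '[{"slide":[0,0,2],"roll":0,"grip":1},{"slide":[0,0,4],"roll":0,"grip":1},{"slide":[0,0,6],"roll":0,"grip":1},{"slide":[0,0,8],"roll":0,"grip":1},{"slide":[0,0,10],"roll":0,"grip":1},{"slide":[0,0,12],"roll":0,"grip":1},{"slide":[0,0,14],"roll":0,"grip":1},{"slide":[0,0,16],"roll":0,"grip":1},{"slide":[0,0,18],"roll":0,"grip":1},{"slide":[0,0,20],"roll":0,"grip":1},{"slide":[0,0,22],"roll":0,"grip":1},{"slide":[0,0,24],"roll":0,"grip":1},{"slide":[0,0,26],"roll":0,"grip":1},{"slide":[0,0,28],"roll":0,"grip":1},{"slide":[0,0,30],"roll":0,"grip":1},{"slide":[0,0,32],"roll":0,"grip":1}]'
python3 -m creep '[{"slide":[0,0,1],"roll":0,"grip":1},{"slide":[0,0,2],"roll":0,"grip":1},{"slide":[0,0,3],"roll":0,"grip":1},{"slide":[0,0,4],"roll":0,"grip":1},{"slide":[0,0,5],"roll":0,"grip":1},{"slide":[0,0,6],"roll":0,"grip":1},{"slide":[0,0,7],"roll":0,"grip":1},{"slide":[0,0,8],"roll":0,"grip":1},{"slide":[0,0,9],"roll":0,"grip":1},{"slide":[0,0,10],"roll":0,"grip":1},{"slide":[0,0,11],"roll":0,"grip":1},{"slide":[0,0,12],"roll":0,"grip":1},{"slide":[0,0,13],"roll":0,"grip":1},{"slide":[0,0,14],"roll":0,"grip":1}]'
python3 - <<'E'
from h import *
i=snap('wrist','pics/w11.png')
E
```

```text
time: 14.22
tool_pos: [0.5631, 0.1136, 0.1274]
ee_rot: [-1.571, -0.0, 0.063]
wrist_force: [2.5, -3.1, 0.5]
width: 0.0008
time: 15.38
tool_pos: [0.5623, 0.1257, 0.1274]
ee_rot: [-1.574, 0.0, 0.062]
wrist_force: [2.3, -6.9, 1.3]
width: 0.0003
```

View pics/w11.png

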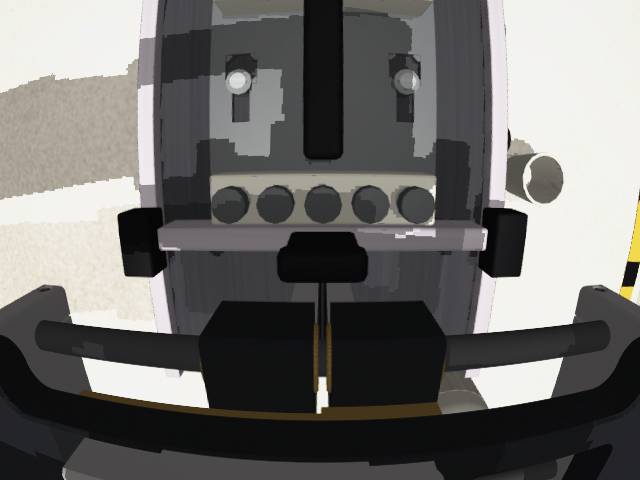

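The bar has met the carrier (6.9 N) and the studs are starting down the slots at (238,83) and (405,82). Home should be at TCP y of about 0.152.

```bash
python3 -m creep '[{"slide":[0,0,1],"roll":0,"grip":1},{"slide":[0,0,2],"roll":0,"grip":1},{"slide":[0,0,3],"roll":0,"grip":1},{"slide":[0,0,4],"roll":0,"grip":1},{"slide":[0,0,5],"roll":0,"grip":1},{"slide":[0,0,6],"roll":0,"grip":1},{"slide":[0,0,7],"roll":0,"grip":1},{"slide":[0,0,8],"roll":0,"grip":1},{"slide":[0,0,9],"roll":0,"grip":1},{"slide":[0,0,10],"roll":0,"grip":1},{"slide":[0,0,11],"roll":0,"grip":1},{"slide":[0,0,12],"roll":0,"grip":1},{"slide":[0,0,13],"roll":0,"grip":1},{"slide":[0,0,14],"roll":0,"grip":1}]'
python3 -m creep '[{"slide":[0,0,1],"roll":0,"grip":1},{"slide":[0,0,2],"roll":0,"grip":1},{"slide":[0,0,3],"roll":0,"grip":1},{"slide":[0,0,4],"roll":0,"grip":1},{"slide":[0,0,5],"roll":0,"grip":1},{"slide":[0,0,6],"roll":0,"grip":1},{"slide":[0,0,7],"roll":0,"grip":1},{"slide":[0,0,8],"roll":0,"grip":1}]'
```

```text
time: 16.6
tool_pos: [0.5614, 0.1397, 0.1274]
ee_rot: [-1.574, 0.0, 0.062]
wrist_force: [2.4, -6.2, 1.7]
width: 0.0002
time: 17.27
tool_pos: [0.5609, 0.1467, 0.1274]
ee_rot: [-1.576, 0.0, 0.062]
wrist_force: [2.2, -10.6, 1.6]
width: 0.0003
```

```bash
python3 -m creep '[{"slide":[0,0,0.5],"roll":0,"grip":1},{"slide":[0,0,1],"roll":0,"grip":1},{"slide":[0,0,1],"roll":0,"grip":1}]'
python3 - <<'E'
from h import *
i=snap('wrist','pics/w12.png')
E
```

```text
time: 17.52
tool_pos: [0.5609, 0.1466, 0.1274]
ee_rot: [-1.578, 0.001, 0.061]
wrist_force: [1.9, -10.4, 1.8]
width: 0.0006
```

View pics/w12.png

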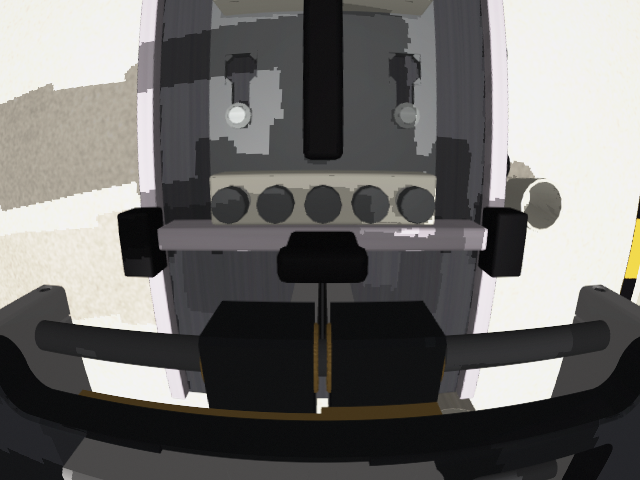

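```bash
cat > chk.py <<'E'
from h import *
np.set_printoptions(precision=4,suppress=True)
def chk(rim,head,info=None):
    i=info or camera_info('wrist')
    for (c,r),(hc,hr) in zip(rim,head):
        R=at('wrist',(c,r),.081,i); H=at('wrist',(hc,hr),.090,i)
        print('rim(x=+24)',R,'head',H,'stud at carrier x =',24-np.linalg.norm((H-R)[:2])*1e3)
E
python3 - <<'E'
from chk import *
chk([(240,54.5),(405,54.5)],[(238,113),(405.5,113)])
im=cv2.imread('pics/w12.png');c=np.hstack([im[45:135,215:265],im[45:135,380:430]])
cv2.imwrite('pics/w12z.png',cv2.resize(np.clip((c/255.)**.6*255,0,255).astype(np.uint8),None,fx=6.5,fy=6.5,interpolation=cv2.INTER_NEAREST))
E
```

```text
rim(x=+24) [0.5026 0.2729 0.081 ] head [0.506  0.2348 0.09  ] stud at carrier x = -14.262284345638285
rim(x=+24) [0.6033 0.2791 0.081 ] head [0.6036 0.2407 0.09  ] stud at carrier x = -14.356890739632185
```

View pics/w12z.png

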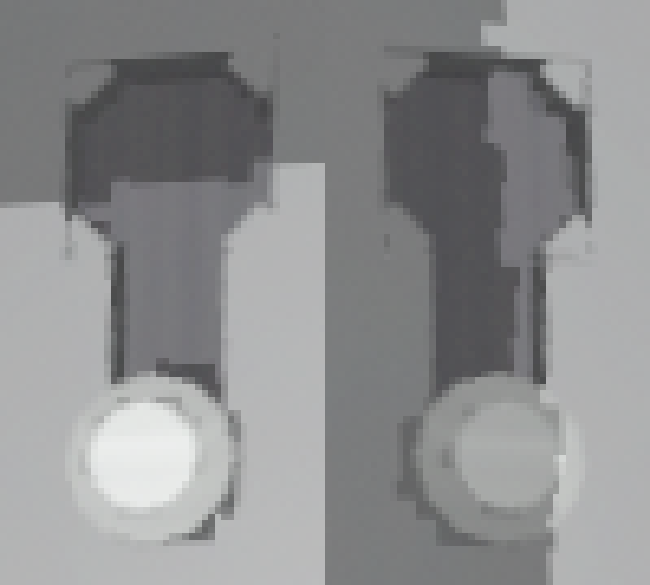

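The studs measure at carrier x of about -16, which is home, and the TCP has stopped advancing at 10.4 N. Now I add the tightening push in small steps.

```bash
python3 -m creep '[{"slide":[0,0,0.5],"roll":0,"grip":1},{"slide":[0,0,1],"roll":0,"grip":1},{"slide":[0,0,1],"roll":0,"grip":1},{"slide":[0,0,1],"roll":0,"grip":1}]'
```

```text
time: 17.9
tool_pos: [0.5609, 0.1467, 0.1274]
ee_rot: [-1.579, 0.001, 0.06]
wrist_force: [2.0, -13.3, 2.4]
width: 0.0007
```

```bash
python3 -m creep '[{"slide":[0,0,0.5],"roll":0,"grip":1},{"slide":[0,0,1],"roll":0,"grip":1},{"slide":[0,0,1],"roll":0,"grip":1},{"slide":[0,0,1],"roll":0,"grip":1}]'
```

```text
time: 18.23
tool_pos: [0.5609, 0.1467, 0.1275]
ee_rot: [-1.581, 0.001, 0.06]
wrist_force: [1.9, -14.8, 2.6]
width: 0.0004
```

```bash
python3 -m creep '[{"slide":[0,0,0.5],"roll":0,"grip":1},{"slide":[0,0,0.5],"roll":0,"grip":1},{"slide":[0,0,0.5],"roll":0,"grip":1},{"slide":[0,0,0.5],"roll":0,"grip":1}]'
python3 -m creep '[{"slide":[0,0,-2],"roll":0,"grip":1},{"slide":[0,0,-5],"roll":0,"grip":1},{"slide":[0,0,-12],"roll":0,"grip":1},{"slide":[0,0,-25],"roll":0,"grip":1},{"slide":[0,0,-30],"roll":0,"grip":1},{"slide":[0,-30,-30],"roll":0,"grip":1},{"slide":[0,-65,-30],"roll":0,"grip":1},{"slide":[0,-90,-30],"roll":0,"grip":1},{"slide":[0,-90,-30],"roll":0,"grip":1},{"slide":[0,-90,-30],"roll":0,"grip":1}]'
python3 - <<'E'
from h import *
i=snap('wrist','pics/w13.png'); np.save('w13.npy',i['cam_to_world'])
snap('side','pics/side3.png')
im=cv2.imread('pics/w13.png');cv2.imwrite('pics/w13c.png',cv2.resize(im[0:260,180:470],None,fx=2.2,fy=2.2,interpolation=cv2.INTER_CUBIC))
E
```

```text
time: 18.57
tool_pos: [0.5609, 0.1467, 0.1274]
ee_rot: [-1.582, 0.001, 0.06]
wrist_force: [2.0, -15.6, 3.7]
width: 0.0005
time: 19.4
tool_pos: [0.5632, 0.1231, 0.2194]
ee_rot: [-1.57, -0.004, 0.063]
wrist_force: [-0.2, 1.0, -0.7]
width: 0.0002
```

View pics/w13c.png

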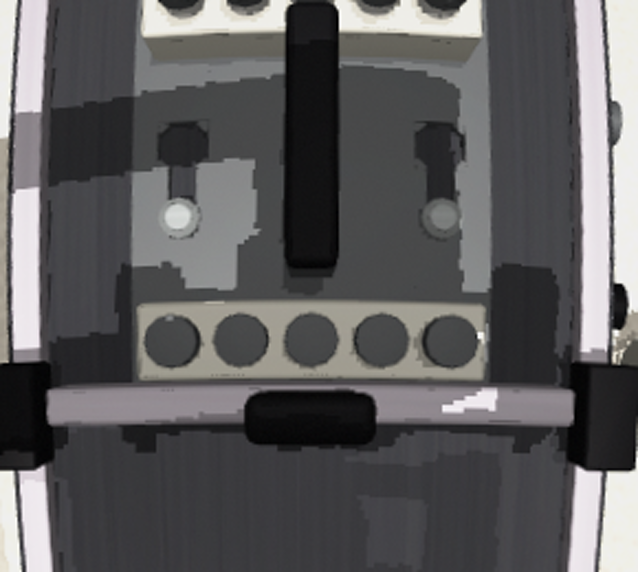

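View pics/side3.png

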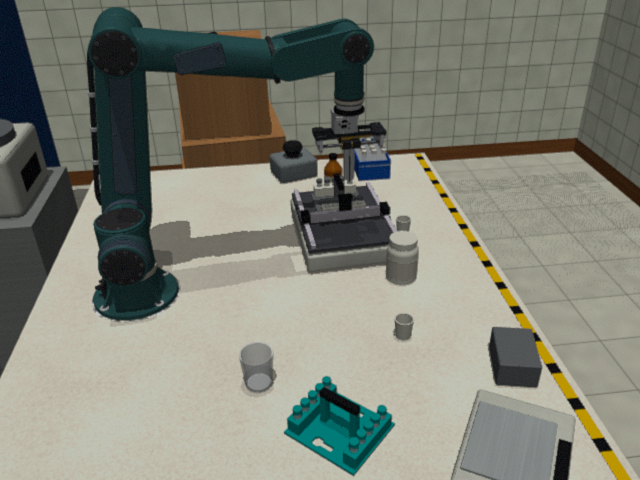

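Run:
```python
from chk import *
i=camera_info('wrist'); i['cam_to_world']=np.load('w13.npy')
chk([(263,54.9),(379,54.9)],[(261,98.3),(380.2,98.2)],i)
print('bar back top',at('wrist',(320,192),.107,i), 'plate mid vs', robot.get_obs()['tool_pos'],robot.get_obs()['wrist_force'])
o=snap('top','pics/top2.png')
a,b=cv2.imread('pics/top0.png'),cv2.imread('pics/top2.png')
for n,(x,y) in dict(jar=(341,170),cup_a=(424,193),cup_b=(260,157),reagent=(146,217),beaker=(466,319)).items():
    t=a[y-15:y+15,x-15:x+15]; r=cv2.matchTemplate(b[y-30:y+30,x-30:x+30],t,cv2.TM_CCOEFF_NORMED); m=cv2.minMaxLoc(r); print(n,round(m[1],3),m[3][0]-15,m[3][1]-15)
```

```text
rim(x=+24) [0.5031 0.2739 0.081 ] head [0.5058 0.2336 0.09  ] stud at carrier x = -16.418311592270506
rim(x=+24) [0.6024 0.2802 0.081 ] head [0.6041 0.2399 0.09  ] stud at carrier x = -16.391642045937445
bar back top [0.5593 0.1593 0.107 ] plate mid vs [0.5617 0.1228 0.2158] [-0.0794 -0.8316  0.3942]
jar 1.0 0 0
cup_a 1.0 0 0
cup_b 0.59 0 0
reagent 1.0 0 0
beaker 1.0 0 0
```

The studs sit at carrier x = -16.4 mm (home is -16). The bar lies against the plate, and the robot is clear with about zero force. The bystanders haven't moved in the top view; cup_b matches at zero shift but only weakly (0.59). I hand in.

```bash
python3 -c "
from bench import ticket
print(ticket.close_job())"
```

```text
the job is handed in; nothing more can be done
None
```

I set the grey carrier over the studs, pushed it home with the cross-bar, tightened the bar, released everything and handed the job in. The handed-in run took about 19.5 s of the 54 s.

- **Placing:** I lifted the carrier by its handle and lowered it over both studs, correcting its position from wrist pictures of the studs through the keyholes. It seated at the predicted height.
- **Pushing:** The bar moved at about 3 N, then at about 6–7 N once it was pushing the carrier. At the end I raised the push in small steps to 15.6 N; the highest force I read was 15.6 N, well under the 45 N limit.
- **Last checks:** Both studs measured at carrier x = -16.4 mm (locked is -16, allowed within 3.5 mm). The bar appeared tight against the carrier, but I could not read that contact force directly. The gripper was clear, with wrist force near zero.
- **Bystanders:** jar, cup_a, reagent and beaker showed no shift from the first picture. cup_b also matched at zero shift but only weakly (0.59), probably because of the arm or its shadow; the arm never went near it.
- **Disagreement:** The top and wrist cameras differed by about 2 mm on absolute positions. I relied on hole and stud positions measured in the same wrist picture.

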